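Mark a handle blank in the sprung press and stand it in the cup

TASK

Push the wooden handle blank down its sloping channel until its foot is hard against the steel stop and the sprung punch is pushed fully in, and hold it pressed there steadily for two seconds so that the mark takes. Then take it out and stand it in the white cup, foot down and blue end up, lowering it to the bottom of the cup before letting go. Leave the other things on the table undisturbed and do not tip the cup.

Things in the scene. Friction and masses are not known exactly. Their poses are not given: they have to be found in the camera images.
- blank: loose square wooden handle blank, 24 x 24 x 200 mm, about 0.085 kg, its upper 28 mm painted blue. Origin: centre of its foot (plain end face); z runs along it from foot to blue end, x, y square to its faces. At the start it lies in the press's channel, foot lowest, resting on the punch tip; its upper 80 mm stand free beyond the channel, to be gripped on the two upright side faces
- press: fixed marking press: grey base 220 (x) x 100 (y) x 12 mm, with an open-topped channel (blue side walls, 27.6 mm apart, half as high as the blank) rising towards the press's +x at 40 degrees above level and ending 120 mm up the slope from the stop, its end 140 mm above the table. Origin: centre of the base's underside, z up
- stop: fixed steel stop at the low end of the channel, two pads either side of the punch. Origin: centre of the stop face, on the centre line of a blank in the channel, 60 mm above the table; z points up the slope along the channel, y level across it. The foot is against the stop when the blank's origin is here
- plunger (a joint): sprung brass punch, 11 mm thick, that stands 12 mm out of the stop face: 0 = fully out, 0.012 m = pushed in flush with the stop (blank against the stop). The spring pushes back up the slope with 3 N when out, 8 N when flush
- cup: loose heavy white straight-sided ceramic cup, 0.8 kg, 105 mm tall, outer radius 36 to 37 mm, wall 5 mm, bottom 8 mm thick, standing empty on the table. Origin: centre of its underside, z up
- paint_jar: bystander: squat green glass jar with black cap, radius 33 mm, 75 mm tall, origin at the centre of its underside
- tape: bystander: orange roll, outer radius 38 mm, 24 mm tall, lying flat, origin at the centre of its underside
- can: bystander: can with amber-yellow label, radius 40 mm, 120 mm tall, origin at the centre of its underside
- brush: bystander: brush with red handle lying on the table, origin at the centre of its underside
Mind the look-alikes: they are no part of the job. What is shaped like the cup but red is not meant.

How it is judged:
By the outcome, as a careful person would: the job done as asked, in the order asked, and still so for the second after the job is handed in, with the robot touching nothing.
It also fails if it takes over 51 s, if anything falls off the work surface, if the arm or the gripper's body presses on something with over 40 N, if the wrist force passes 120 N, or if a joint passes its speed limit or range.

ROBOT

A 7-joint arm with a two-finger parallel gripper is mounted at the origin on the work surface. World frame = base frame: x ahead of the robot, y to its left, z up, the work surface at z = 0. Lengths are in m, angles in rad, forces in N, time in s.
With the tool pointing down it reaches from about 0.425 to 1.025 m from the base axis. Payload 3.6 kg.
Tool frame: the origin (TCP) lies at the very end of the fingers, on their centre line; the grasp point (between the pads) lies 19 mm behind it (r.pinch_z is the distance from the TCP to the grasp point, in m); z points along the fingers, y is the line along which they close (so a half turn about z gives the same grasp; the last joint's range is limited). The gripper opens to 85 mm and grips with 20 to 120 N. Pads are 22 mm wide; open, the fingers measure 114 mm over their backs; the gripper's body (76 mm by 85 mm) begins 54 mm behind the grasp point. The pads swing forward as they close: fully open they stand 13 mm farther back than shut.
Start: joints at [1.234, 0.591, 0.048, 1.609, -0.033, 0.943, -0.034], TCP at [0.175, -0.704, 0.207] pointing down, gripper open.
Joint ranges: [-2.69, 2.69], [-0.47, 2.24], [-1.27, 1.36], [0.19, 2.51], [-1.53, 4.68], [0.08, 2.07], [-3.09, 3.09]. Speed limits (rad/s): [2.57, 2.57, 3.14, 3.14, 3.14, 3.14, 3.14].

INTERFACE

Orientations are given as a rotation vector (axis times angle).
In Python, from workcell import r gives the robot as it stands. The module is installed in compiled form; this text tells all that it offers.
- The arm moves only by the tool send_rows, never from a script. Its argument "steps" is text: rows parted by semicolons, each of 5 numbers parted by spaces: the shift along the tool's x, y, z in cm, then the turn about the tool's z in rad, then the finger opening in cm, from 0 to 8.54. In form: tx ty tz turn fingers; .... A call has 1 to 10 rows; each row is the pose to reach, as a shift and turn from the pose commanded when the call began, along the tool's axes at that moment; what a row does not reach only later rows make up. A row lasts 1/8 s, in which the tool goes at most 62.5 mm and 10.7 degrees, less where a joint would pass 70% of its speed; a pose out of reach is approached as far as the arm can. A call with a gripper value outside its range is refused whole. The fingers move at their own pace and stop on an object; "newtons" is the grip in N (left out, the last holds). Time passes only in rows, so rows that repeat a pose let the fingers close. It gives the time, the measured TCP pose, the force, the opening and the grip force at its end, in the units of the state.
- r.state(): the state, without advancing time (a new reading comes with each control period).
- r.snapshot(name): name is "side" or "top"; returns a dict with "img" (480x640x3 uint8, red, green, blue), "mtx" (3x3 intrinsics, pixels), "distortion" ([k1, k2, p1, p2, k3] as OpenCV has them; the pictures are not rectified), "rvec" (rotation vector, rad) and "tvec" (3), from world to camera coordinates, as OpenCV has them. Camera axes: x right, y down, z forward; pixel columns grow to the right and rows downward; lengths in m; the calibration is good to about 2 mm. A picture is of the moment at which its call begins. There is no depth.
- r.finish_job(): hands the job in; it is judged then, once.
The state is a dict: "time_s": time; "joints": joint angles; "dq": joint speeds; "joint_torque": joint torques, N m; "ee_pos": TCP position; "eef_rot": TCP orientation; "ft_force": force on the tool from outside, world axes, zero at the start; "moment": the same for the moment, N m; "grip_width": finger opening in m; "grasp_force": force on a finger pad.
Only numpy, scipy, OpenCV 4.12 (cv2) and the standard library are available. Lean on these libraries where they do the work, as an engineer would, in place of code of your own. Each camera call takes 0.05 s, during which the arm holds its last target. There are 200 camera calls.

## Working session

There is one attempt and no reset: what is moved stays moved. The work goes in short steps, Python scripts to look and compute and a tool call to move; the robot and the scene stay as the last step left them, time stands still between calls to the robot, and variables do not carry over. Pictures are saved under pics/ and viewed, at most 10 in all, crops included, and the job is handed in when it is done.

Besides the shell and the picture viewer there is one more tool, called after "Emit:" as a command line: name --argument value ..., lists and objects as JSON in quotes. send_rows: Moves the arm, as the interface text tells. Its arguments: {"type":"object","properties":{"steps":{"type":"string"},"newtons":{"type":"number"}},"required":["steps"]}

```bash
mkdir -p pics; cat > h.py <<'E'
import numpy as np, cv2
from scipy.spatial.transform import Rotation as R
from workcell import r
def ray(s,px):
    u=cv2.undistortPoints(np.array([[px]],float),s['mtx'],np.array(s['distortion'],float))[0,0]
    Rm=cv2.Rodrigues(np.array(s['rvec'],float))[0]; t=np.array(s['tvec'],float).ravel()
    return -Rm.T@t, Rm.T@np.array([u[0],u[1],1.])
def onz(s,px,z):
    o,d=ray(s,px); return o+d*(z-o[2])/d[2]
def two(s1,p1,s2,p2):
    o1,d1=ray(s1,p1);o2,d2=ray(s2,p2)
    A=np.stack([d1,-d2],1);k=np.linalg.lstsq(A,o2-o1,rcond=None)[0]
    a=o1+k[0]*d1;b=o2+k[1]*d2
    return (a+b)/2,np.linalg.norm(a-b)
def proj(s,P):
    return cv2.projectPoints(np.array(P,float).reshape(-1,3),np.array(s['rvec'],float),np.array(s['tvec'],float),np.array(s['mtx'],float),np.array(s['distortion'],float))[0][:,0]
E
python3 - <<'E'
from h import *
import pickle
for n in('side','top'):
    s=r.snapshot(n); cv2.imwrite(f'pics/{n}0.png',s['img'][:,:,::-1]); pickle.dump(s,open(n+'0.pkl','wb'))
    print(n,ray(s,(320,240)))
st=r.state();print(st)
E
```

```text
side (array([0.17418539, 1.0488168 , 0.71354797]), array([ 0.29744793, -0.81773406, -0.49331907]))
top (array([ 0.38947698, -0.01802352,  1.50897522]), array([ 0.1000351 ,  0.01074358, -0.99494154]))
{'time_s': 0.1, 'joints': array([ 1.23350633,  0.5920012 ,  0.04831621,  1.60970228, -0.03328854,
        0.94269956, -0.03369262]), 'dq': array([-6.22045553e-04, -6.25341962e-04, -5.82889507e-04, -2.60751144e-03,
        5.63572061e-04, -2.26986839e-04, -3.29572145e-05]), 'joint_torque': array([ 4.60995463e-03, -5.50000226e+01,  1.55239273e+00, -1.98826790e+01,
        9.62035207e-03,  3.83114617e-03,  5.73167966e-06]), 'ee_pos': array([ 0.17480628, -0.70278992,  0.20587139]), 'eef_rot': array([-3.11630926e+00, -3.81888488e-01,  5.80849727e-04]), 'ft_force': array([0.05914724, 0.35537529, 0.35943732]), 'moment': array([ 0.03622829, -0.03160725,  0.03716287]), 'grasp_force': 0.0, 'grip_width': 0.08525403072185124}
```

View pics/side0.png

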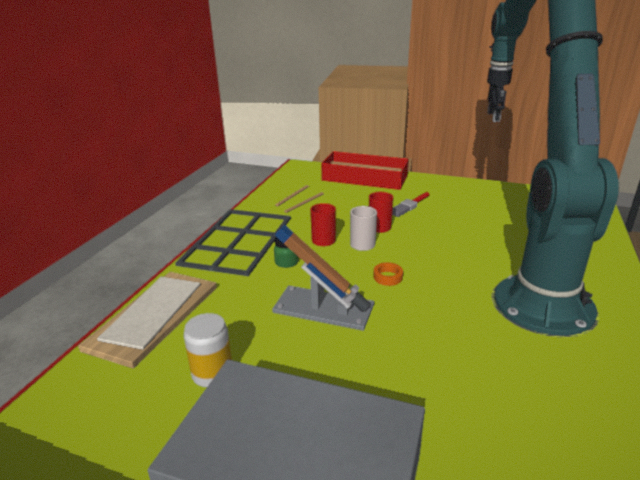

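View pics/top0.png

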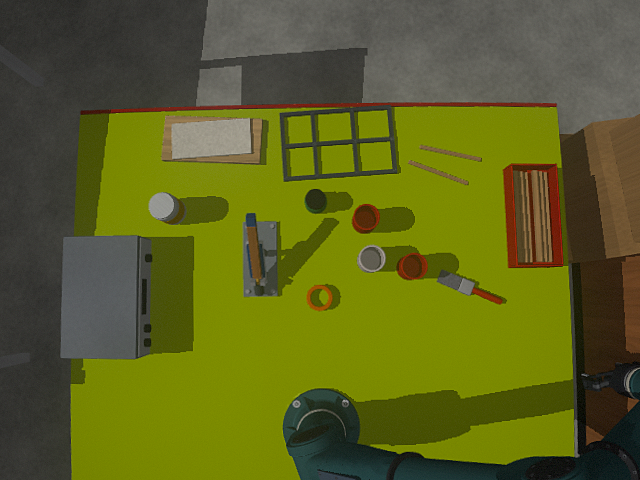

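The side view shows the press at (325,295), the blank's blue end at (284,235), the white cup at (364,228) and red cups at (323,224) and (381,212). The top view shows the press at (262,258), the white cup at (371,259), and red cups at (366,218) and (412,266). The only white open cup is the one at (371,259); the white can with the amber label at (166,208) is the can. Next I'll measure.

```bash
cat > m.py <<'E'
from h import *
import pickle
S=pickle.load(open('side0.pkl','rb'));T=pickle.load(open('top0.pkl','rb'))
def hsv(s): return cv2.cvtColor(s['img'],cv2.COLOR_RGB2HSV)
def blob(m,roi,n):
    x0,y0,x1,y1=roi; k=np.zeros_like(m);k[y0:y1,x0:x1]=m[y0:y1,x0:x1]
    c=max(cv2.findContours(k,0,2)[0],key=cv2.contourArea)
    print(n,cv2.contourArea(c),cv2.minAreaRect(c),'bbox',cv2.boundingRect(c)); return c
# base outline (grey) top
h=hsv(T)
c=blob(cv2.inRange(h,(0,0,60),(180,80,200)),(236,212,290,305),'base')
for p in cv2.boxPoints(cv2.minAreaRect(c)): print('  base corner',p,onz(T,p,.012).round(4))
c=blob(cv2.inRange(h,(100,100,20),(130,255,255)),(240,205,270,235),'blueT')
c=blob(cv2.inRange(h,(5,90,60),(18,220,255)),(240,205,270,300),'woodT')
print(' wood box',[ (p.round(1)) for p in cv2.boxPoints(cv2.minAreaRect(c))])
c=blob(cv2.inRange(h,(0,0,110),(180,60,255)),(352,240,390,278),'cupT')
(e,ax,a)=cv2.fitEllipse(c);print(' cup',e,ax,onz(T,e,.105))
h=hsv(S)
c=blob(cv2.inRange(h,(100,100,20),(130,255,255)),(270,220,300,248),'blueS');print(c[:,0].tolist())
c=blob(cv2.inRange(h,(0,0,110),(180,70,255)),(345,200,380,255),'cupS')
x,y,w,hh=cv2.boundingRect(c);print(' side cup bottom',onz(S,(x+w/2,y+hh),0))
cr=np.vstack([cv2.resize(T['img'][195:310,225:400],None,fx=4,fy=4,interpolation=2)[:,:700]])
cv2.imwrite('pics/cropT.png',cr[:,:,::-1])
cv2.imwrite('pics/cropS.png',cv2.resize(S['img'][190:330,265:400],None,fx=4.2,fy=4.2,interpolation=2)[:,:,::-1])
E
python3 m.py
```

```text
base 1045.5 ((266.5000305175781, 258.5), (73.28850555419922, 20.026182174682617), 89.19306945800781) bbox (256, 222, 22, 74)
  base corner [255.97188 222.0004 ] [0.5957 0.1861 0.012 ]
  base corner [275.99606 221.71835] [0.5957 0.1269 0.012 ]
  base corner [277.0282 294.9996] [0.3813 0.1247 0.012 ]
  base corner [257.004   295.28165] [0.381  0.1831 0.012 ]
blueT 51.5 ((250.0, 219.5), (11.0, 8.0), 90.0) bbox (246, 214, 9, 12)
woodT 373.5 ((253.65838623046875, 252.53941345214844), (52.268592834472656, 8.978888511657715), 83.41805267333984) bbox (247, 227, 15, 52)
 wood box [array([246.2, 227.1], dtype=float32), array([255.1, 226.1], dtype=float32), array([261.1, 278. ], dtype=float32), array([252.2, 279. ], dtype=float32)]
cupT 552.0 ((371.21697998046875, 257.9905700683594), (27.334749221801758, 26.235864639282227), 15.945395469665527) bbox (357, 245, 29, 27)
 cup (370.98577880859375, 258.36676025390625) (25.36876678466797, 28.22038459777832) [ 0.47833385 -0.14163063  0.105     ]
blueS 158.0 ((282.7500305175781, 233.7500457763672), (12.020814895629883, 14.142135620117188), 45.0) bbox (275, 225, 17, 18)
[[283, 225], [280, 228], [280, 229], [279, 230], [278, 230], [277, 231], [277, 232], [275, 234], [275, 235], [276, 236], [276, 237], [281, 242], [283, 242], [288, 237], [288, 236], [291, 233], [291, 232], [284, 225]]
cupS 962.0 ((363.5, 227.5), (43.0, 25.0), 90.0) bbox (351, 206, 26, 44)
 side cup bottom [ 0.46615936 -0.11675024  0.        ]
```

View pics/cropT.png

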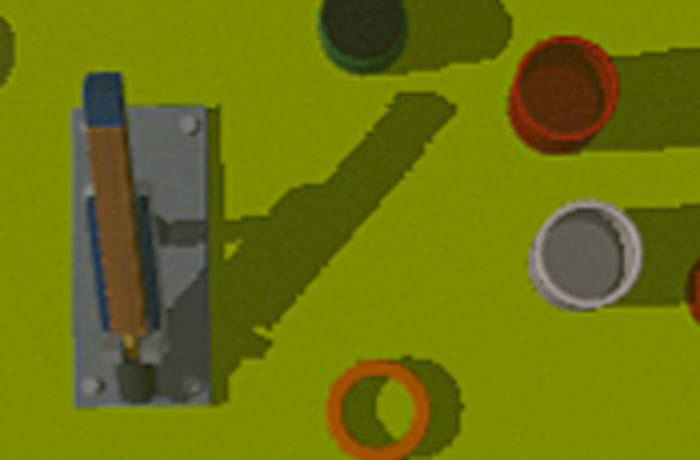

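View pics/cropS.png

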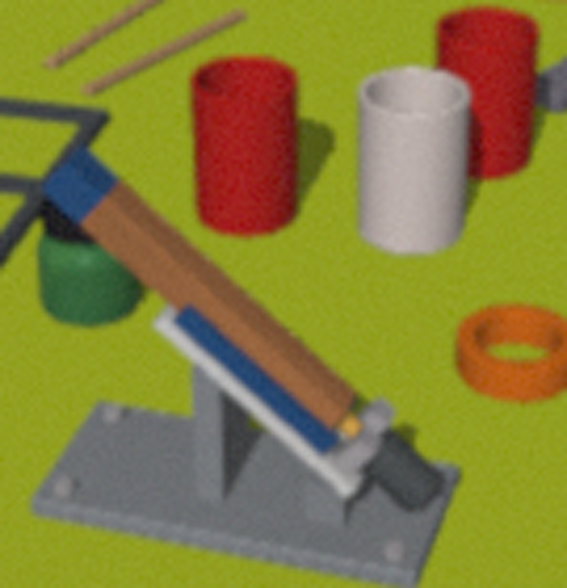

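```bash
python3 - <<'E'
from h import *
import pickle
S=pickle.load(open('side0.pkl','rb'));T=pickle.load(open('top0.pkl','rb'))
C=lambda x,y:(225+x/4-.4,195+y/4-.4)
B=[onz(T,C(*p),.012) for p in((73,107),(207,107),(211,407),(77,407))]
B=np.array(B);print(B.round(4)[:,:2]); c=B.mean(0)
u=(B[0]+B[1]-B[2]-B[3])[:2];L=np.linalg.norm(u)/2;yaw=np.arctan2(u[1],u[0]);print('centre',c,'len',L,'wid',np.linalg.norm(B[0]-B[1]),'yaw deg',np.degrees(yaw))
# blue/wood edge on top face
e=np.array([onz(T,C(*p),.1875) for p in((88,127),(127,126))]);print('edge',e.round(4),np.linalg.norm(e[0]-e[1]),e.mean(0))
# blank low end top-face edge: s=12 -> z=.06+.012*.643+.0092=.0769
f=np.array([onz(T,C(*p),.0769) for p in((106,334),(149,332))]);print('low',f.round(4),f.mean(0))
d=(e.mean(0)-f.mean(0));print('len',np.linalg.norm(d),'should .172; yaw',np.degrees(np.arctan2(d[1],d[0])))
# two-view check of blue/wood edge right end: side crop (87,221)->? top face near corner, far corner(118,183)
K=lambda x,y:(265+x/4.2-.4,190+y/4.2-.4)
for a,b in(((88,127),(83,221)),):pass
print(proj(T,[e[0],e[1]]),'side proj',proj(S,[e[0],e[1],f[0],f[1]]),'seen', K(83,219),K(118,183))
ee=np.array([.478,-.1415,.105]);print('cup', [ (p+.4-[265,190])*4.2 for p in proj(S,[ee,[.478,-.1415,0]])])
E
```

```text
[[0.5982 0.225 ]
 [0.5968 0.1259]
 [0.3773 0.1238]
 [0.3782 0.2215]]
centre [0.48765463 0.17405838 0.012     ] len 0.21975441056034248 wid 0.09911400018484211 yaw deg 0.7208656967804782
edge [[0.5605 0.1866 0.1875]
 [0.5608 0.1612 0.1875]] 0.02547509052614605 [0.56064919 0.17389029 0.1875    ]
low [[0.4292 0.1908 0.0769]
 [0.4303 0.1607 0.0769]] [0.42976797 0.17576638 0.0769    ]
len 0.17136444998066389 should .172; yaw -0.8212392368491995
[[246.6  226.35]
 [256.35 226.1 ]] side proj [[288.7747195  237.4941018 ]
 [293.02427877 232.15290974]
 [345.34938607 290.42157915]
 [348.71130257 282.95395603]] seen (284.3619047619048, 241.74285714285713) (292.6952380952381, 233.17142857142855)
cup [array([413.37147862,  96.34130262]), array([410.02152086, 233.45520458])]
```

White cup confirmed: it is the only white open cup, at crop (587,255), and its rim projects consistently into both views. The red ones at crop (565,95) and (700,290) are the look-alikes. Stop is at about (0.428, 0.175, 0.06) and the cup at (0.478, -0.1415). Moving now.

Emit:
send_rows --steps "4 -2.6 -0.8 0.024 8.5; 8 -5.3 -1.5 0.048 8.5; 12 -7.9 -2.2 0.072 8.5; 16 -10.6 -3 0.096 8.5; 20 -13.2 -3.7 0.12 8.5; 24 -15.9 -4.5 0.144 8.5; 28 -18.5 -5.2 0.168 8.5; 32 -21.2 -6 0.192 8.5; 36 -23.8 -6.7 0.216 8.5; 40 -26.4 -7.4 0.237 8.5" --newtons 60

```text
time_s: 1.35
ee_pos: [0.5, -0.3493, 0.2807]
eef_rot: [-3.141, -0.01, 0.001]
ft_force: [-0.4, -0.2, -0.2]
grip_width: 0.0849
grasp_force: 0.0
```

```bash
cat > d.py <<'E'
import sys
from h import *
t=list(map(float,sys.argv[1:5])); s=r.state(); Q=R.from_rotvec(s['eef_rot']); M=Q.as_matrix()
yaw=np.arctan2(M[1,0],M[0,0]); dy=(yaw-t[3]+np.pi)%(2*np.pi)-np.pi
print('t',s['time_s'],'pos',s['ee_pos'].round(4),'yaw',yaw.round(4),'down',M[2,2].round(4),'f',s['ft_force'].round(1),'w',s['grip_width'],s['grasp_force'],'j',s['joints'].round(2))
print('delta tool cm',(M.T@(np.array(t[:3])-s['ee_pos'])*100).round(2),'turn',round(dy,4))
E
python3 d.py .56 .1745 .26 .007
```

```text
t 1.35 pos [ 0.5    -0.3493  0.2807] yaw 0.0062 down -1.0 f [-0.4 -0.2 -0.2] w 0.08489263367988704 0.0 j [ 0.5   0.37  0.04  1.8  -0.02  0.97 -1.01]
delta tool cm [  6.32 -52.35   2.09] turn -0.0008
```

Emit:
send_rows --steps "0.6 -5.2 0 0 8.5; 1.3 -10.5 0 0 8.5; 1.9 -15.7 0 0 8.5; 2.5 -20.9 0 0 8.5; 3.2 -26.2 0 0 8.5; 3.8 -31.4 0 0 8.5; 4.4 -36.6 0 0 8.5; 5 -41.9 0.5 0 8.5; 5.7 -47.1 1 0 8.5; 6.3 -52.4 2 0 8.5"

```text
time_s: 2.6
ee_pos: [0.5591, 0.1751, 0.2608]
eef_rot: [3.142, 0.01, 0.001]
ft_force: [1.3, -0.1, 0.7]
grip_width: 0.085
grasp_force: 0.0
```

Emit:
send_rows --steps "0 0 0 0 8.5; 0 0 3 0 8.5; 0 0 6 0 8.5; 0 0 9 0 8.5; 0 0 10.8 0 8.5; 0 0 10.8 0 8.5"

```text
time_s: 3.35
ee_pos: [0.5579, 0.1725, 0.1517]
eef_rot: [3.14, 0.01, -0.005]
ft_force: [0.1, -0.3, -0.2]
grip_width: 0.0852
grasp_force: 0.0
```

```bash
python3 d.py .56 .1745 .152 .007; python3 - <<'E'
from h import *
a=r.snapshot('side')['img'][160:330,250:400];b=r.snapshot('top')['img'][180:310,200:330]
f=lambda i:cv2.resize(i,(390,390),interpolation=2)
cv2.imwrite('pics/g1.png',np.hstack([f(a),f(b)])[:,:,::-1])
E
```

```text
t 3.35 pos [0.5579 0.1725 0.1517] yaw 0.0061 down -1.0 f [ 0.1 -0.3 -0.2] w 0.08517711004918906 0.0 j [-0.28  0.49 -0.13  1.97  0.1   0.69 -2.04]
delta tool cm [ 0.21 -0.19 -0.04] turn -0.0009
```

View pics/g1.png

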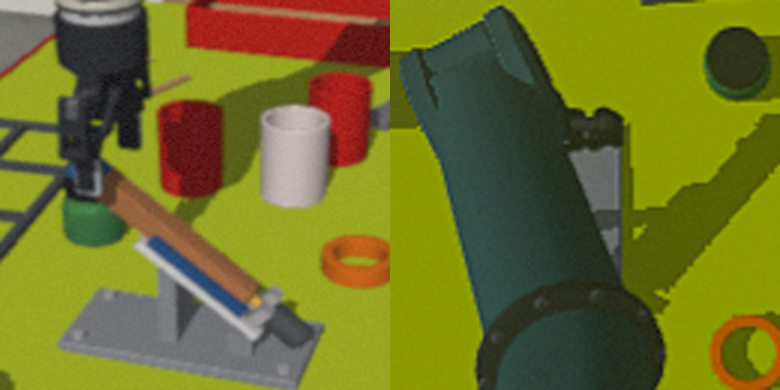

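The side crop shows the fingers straddling the blank's upper end (near pad at (85,180)), just at the blue edge. I'll centre on it and close.

Emit:
send_rows --steps "0.2 -0.2 0 0 8.5; 0.2 -0.2 0 0 4; 0.2 -0.2 0 0 2.8; 0.2 -0.2 0 0 2.2; 0.2 -0.2 0 0 2; 0.2 -0.2 0 0 2; 0.2 -0.2 0 0 2; 0.2 -0.2 0 0 2" --newtons 60

```text
time_s: 4.45
ee_pos: [0.561, 0.1755, 0.1531]
eef_rot: [3.141, 0.011, 0.0]
ft_force: [0.5, -1.5, 2.8]
grip_width: 0.0223
grasp_force: 60.2
```

```bash
python3 d.py .56 .1745 .152 .007
```

```text
t 4.45 pos [0.561  0.1755 0.1531] yaw 0.0069 down -1.0 f [ 0.5 -1.5  2.8] w 0.022255053146355414 60.19661441445351 j [-0.28  0.49 -0.13  1.96  0.1   0.69 -2.04]
delta tool cm [-0.1   0.1   0.11] turn -0.0001
```

Emit:
send_rows --steps "-0.15 0 0.13 0 2; -0.31 0 0.26 0 2; -0.46 0 0.39 0 2; -0.61 0 0.51 0 2; -0.77 0 0.64 0 2; -0.77 0 0.64 0 2; -0.77 0 0.64 0 2"

```text
time_s: 5.32
ee_pos: [0.5582, 0.1761, 0.15]
eef_rot: [-3.14, -0.011, -0.015]
ft_force: [2.7, -2.3, 14.7]
grip_width: 0.0226
grasp_force: 61.4
```

Emit:
send_rows --steps "0 0 0 0 2; 0 0 0 0 2; 0 0 0 0 2"

```text
time_s: 5.7
ee_pos: [0.5582, 0.1761, 0.15]
eef_rot: [-3.14, -0.011, -0.015]
ft_force: [2.6, -1.7, 15.2]
grip_width: 0.0224
grasp_force: 61.4
```

```bash
python3 d.py .5518 .1755 .1453 .007;python3 - <<'E'
from h import *
a=r.snapshot('side')['img'][180:320,270:390]
cv2.imwrite('pics/g2.png',cv2.resize(a,None,fx=4,fy=4,interpolation=2)[:,:,::-1])
E
```

```text
t 5.7 pos [0.5582 0.1761 0.15  ] yaw 0.007 down -1.0 f [ 2.6 -1.7 15.2] w 0.022383495978522887 61.41793638467789 j [-0.29  0.49 -0.13  1.98  0.1   0.67 -2.05]
delta tool cm [-0.64  0.06  0.46] turn -0.0
```

View pics/g2.png

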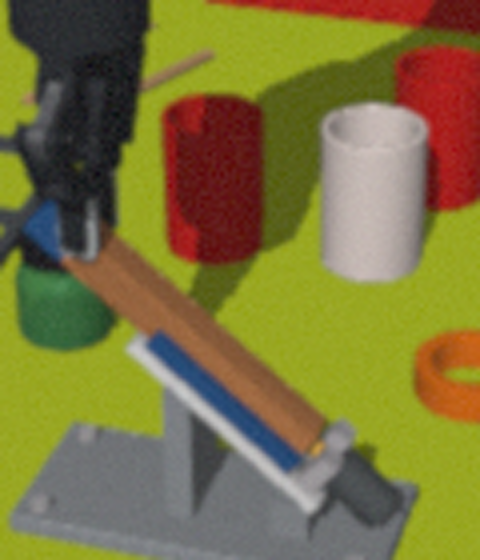

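The foot now shows a smaller gap at the punch (brass still visible at (318,448)). The arm is compliant, so I'll push further, with more of it along x.

Emit:
send_rows --steps "-0.15 0 0.05 0 2; -0.3 0 0.1 0 2; -0.45 0 0.15 0 2; -0.6 0 0.2 0 2; -0.6 0 0.2 0 2; -0.6 0 0.2 0 2"

```text
time_s: 6.5
ee_pos: [0.5515, 0.1759, 0.146]
eef_rot: [-3.14, -0.01, -0.013]
ft_force: [6.8, -1.2, 8.4]
grip_width: 0.0223
grasp_force: 60.6
```

Emit:
send_rows --steps "-0.15 0 0.05 0 2; -0.3 0 0.1 0 2; -0.45 0 0.15 0 2; -0.6 0 0.2 0 2; -0.6 0 0.2 0 2; -0.6 0 0.2 0 2"

```text
time_s: 7.25
ee_pos: [0.5512, 0.1761, 0.1465]
eef_rot: [-3.137, -0.01, -0.03]
ft_force: [11.9, -2.6, 12.0]
grip_width: 0.0224
grasp_force: 61.2
```

Travel along the slope is 11.9 mm and then it stops hard with about 17 N. Pressing a little harder and holding over two seconds.

Emit:
send_rows --steps "-0.2 0 0.1 0 2; -0.4 0 0.2 0 2; -0.4 0 0.2 0 2; -0.4 0 0.2 0 2; -0.4 0 0.2 0 2; -0.4 0 0.2 0 2; -0.4 0 0.2 0 2; -0.4 0 0.2 0 2; -0.4 0 0.2 0 2; -0.4 0 0.2 0 2"

```text
time_s: 8.5
ee_pos: [0.5515, 0.1764, 0.1464]
eef_rot: [-3.136, -0.01, -0.042]
ft_force: [15.2, -4.2, 16.6]
grip_width: 0.0222
grasp_force: 61.7
```

Emit:
send_rows --steps "0 0 0 0 2; 0 0 0 0 2; 0 0 0 0 2; 0 0 0 0 2; 0 0 0 0 2; 0 0 0 0 2; 0 0 0 0 2; 0 0 0 0 2; 0 0 0 0 2; 0 0 0 0 2"

```text
time_s: 9.75
ee_pos: [0.5515, 0.1764, 0.1464]
eef_rot: [-3.136, -0.009, -0.042]
ft_force: [16.2, -4.8, 16.9]
grip_width: 0.0226
grasp_force: 61.7
```

```bash
python3 d.py .5518 .1755 .1453 .007;python3 - <<'E'
from h import *
a=r.snapshot('side')['img'][180:320,270:390]
cv2.imwrite('pics/g3.png',cv2.resize(a[40:],None,fx=6,fy=6,interpolation=2)[:600,:,::-1])
E
```

```text
t 9.75 pos [0.5515 0.1764 0.1464] yaw 0.006 down -0.9996 f [16.2 -4.8 16.9] w 0.022566462746075183 61.7071969807148 j [-0.3   0.48 -0.13  2.01  0.11  0.63 -2.06]
delta tool cm [0.03 0.09 0.11] turn -0.001
```

View pics/g3.png

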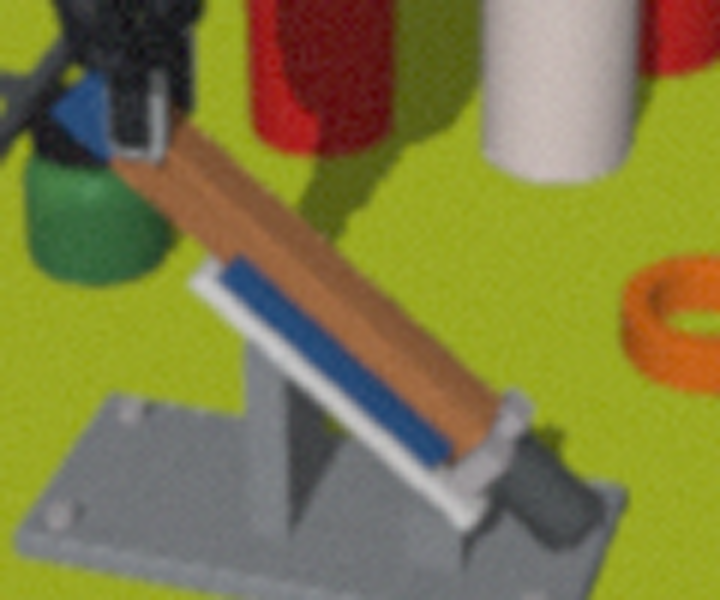

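Foot is flush on the steel pads at (480,440) with no brass visible. It has been held steady for over two seconds; I'll hold a little longer, then ease off and lift out.

Emit:
send_rows --steps "0 0 0 0 2; 0 0 0 0 2; 0 0 0 0 2; 0.5 0 -0.3 0 2; 1 0 -0.6 0 2; 1.5 0 -0.9 0 2; 2.3 0 -1.6 0 2; 3.1 0 -2.4 0 2; 3.9 0 -3.4 0 2; 3.9 0 -5 0 2"

```text
time_s: 11.05
ee_pos: [0.5755, 0.1756, 0.1904]
eef_rot: [3.141, 0.01, -0.004]
ft_force: [-0.3, -0.1, -0.2]
grip_width: 0.0223
grasp_force: 59.8
```

Emit:
send_rows --steps "0 0 -2 0 2; 0 0 -4 0 2; 0 0 -7 0 2; 0 0 -10 0 2; 0 0 -13 0 2; 0 0 -13 0 2"

```text
time_s: 11.8
ee_pos: [0.5772, 0.1766, 0.3238]
eef_rot: [-3.139, -0.011, -0.008]
ft_force: [-0.3, 1.0, -1.2]
grip_width: 0.0222
grasp_force: 59.8
```

```bash
python3 d.py .6 -.02 .3 .007;python3 - <<'E'
from h import *
a=r.snapshot('side')['img'][80:320,230:430]
cv2.imwrite('pics/g4.png',cv2.resize(a,None,fx=2.5,fy=2.5,interpolation=2)[:600,:,::-1])
E
```

```text
t 11.8 pos [0.5772 0.1766 0.3238] yaw 0.007 down -1.0 f [-0.3  1.  -1.2] w 0.02220882268365272 59.84330624341965 j [-0.26  0.32 -0.15  1.76  0.05  1.05 -1.99]
delta tool cm [ 2.13 19.68  2.35] turn 0.0
```

View pics/g4.png

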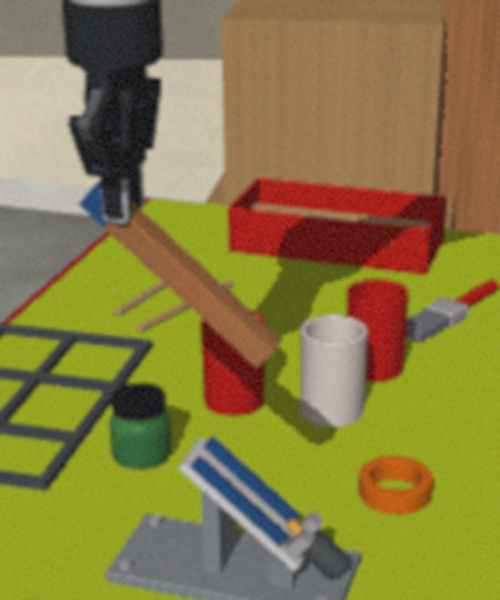

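The blank is held firmly, still at about 40°, and the other things are undisturbed. It has to be turned upright in the fingers, so I'll try the lightest grip first and measure the angle numerically.

Emit:
send_rows --steps "0 0 0 0 2; 0 0 0 0 2; 0 0 0 0 2; 0 0 0 0 2; 0 0 -2 0 2; 0 0 0 0 2; 0 0 0 0 2" --newtons 20

```text
time_s: 12.72
ee_pos: [0.575, 0.1752, 0.3191]
eef_rot: [3.14, 0.011, -0.005]
ft_force: [0.9, 0.1, -1.6]
grip_width: 0.0225
grasp_force: 59.8
```

```bash
cat > ang.py <<'E'
from h import *
# blank angle above level in plane y=grasp y, from wood mask axis in side view
def angle():
    st=r.state(); g=st['ee_pos']+[0,0,.019]; s=r.snapshot('side')
    k=cv2.inRange(cv2.cvtColor(s['img'],cv2.COLOR_RGB2HSV),(4,90,50),(16,230,255))
    p=proj(s,[g])[0]; m=np.zeros_like(k); x,y=p.astype(int); m[max(0,y-30):y+110,max(0,x-40):x+130]=k[max(0,y-30):y+110,max(0,x-40):x+130]
    c=[q for q in cv2.findContours(m,0,2)[0] if cv2.contourArea(q)>100]
    c=min(c,key=lambda q:abs(cv2.pointPolygonTest(q,tuple(map(float,p)),True)))
    vx,vy,cx,cy=cv2.fitLine(c,2,0,.01,.01).ravel()
    def xz(px):
        o,d=ray(s,px); return (o+d*(g[1]-o[1])/d[1])[[0,2]]
    a=xz((cx-20*vx,cy-20*vy));b=xz((cx+20*vx,cy+20*vy));d=b-a
    low=c[c[:,0,1].argmax(),0]
    print('angle',np.degrees(np.arctan2(d[1],d[0]))%180,'area',cv2.contourArea(c),'lowest',xz(low.astype(float)),'grasp',g.round(4),'grip',st['grasp_force'],st['grip_width'])
angle()
E
python3 ang.py
```

```text
angle 21.770892794491687 area 1088.0 lowest [0.4576005  0.20457855] grasp [0.575  0.1752 0.3381] grip 59.78570580482483 0.022499304960157843
```

Emit:
send_rows --steps "0 0 0 0 2.1; 0 0 0 0 2.1; 0 0 0 0 2.1; 0 0 0 0 2.1" --newtons 20

```text
time_s: 13.28
ee_pos: [0.5762, 0.1757, 0.3206]
eef_rot: [-3.142, -0.011, -0.0]
ft_force: [-0.1, -0.1, -0.5]
grip_width: 0.0224
grasp_force: 59.8
```

```bash
sed -i 's/(4,90,50),(16,230,255)/(7,90,50),(16,215,255)/' ang.py; python3 ang.py
```

```text
angle 40.25707016079164 area 1070.0 lowest [0.45736924 0.21462401] grasp [0.5762 0.1757 0.3396] grip 59.78284478187561 0.02243402049854379
```

The gripper locks at 60 N, so gravity won't turn it. Pressing the foot on the table would flatten it, so I'll lever it upright against the fixed underside of the channel's upper end. First I need that edge and the post.

```bash
python3 - <<'E'
from h import *
import pickle
S=pickle.load(open('side0.pkl','rb'))
K=lambda x,y:(265+x/4.2-.4,190+y/4.2-.4)
def xz(px,y):
    o,d=ray(S,px); return (o+d*(y-o[1])/d[1])[[0,2]].round(4)
for n,p in dict(endlow=(155,325),endtop=(170,310),walltop=(183,310),lowend=(345,497),postL=(193,380),postLb=(195,498),postR=(222,400)).items(): print(n,xz(K(*p),.193))
print(proj(r.snapshot('top'),[[.5,.17,.1]]))
E
python3 d.py .82 .1755 .3 .007
```

```text
endlow [0.5309 0.1204]
endtop [0.5219 0.1315]
walltop [0.5146 0.1329]
lowend [0.4251 0.0311]
postL [0.5103 0.0894]
postLb [0.5116 0.0105]
postR [0.4941 0.0798]
[[257.41455876 252.06526566]]
t 13.375 pos [0.5762 0.1757 0.3206] yaw 0.0068 down -1.0 f [ 0.3 -1.1 -1.7] w 0.022682978820762312 59.782737493515015 j [-0.26  0.33 -0.15  1.77  0.06  1.05 -1.99]
delta tool cm [24.38  0.19  2.06] turn -0.0002
```

Channel's lower end edge is at (0.531, 0.120) and the post face at x≈0.511. I'll go round and bring the foot in beneath the edge from +x.

Emit:
send_rows --steps "5 0 0 0 2.1; 10 0 0 0 2.1; 15 0 0 0 2.1; 20 0 1 0 2.1; 24.4 0 4 0 2.1; 24.4 0 8 0 2.1; 24.4 0 11 0 2.1; 24.4 0 14.2 0 2.1; 24.4 0 14.2 0 2.1"

```text
time_s: 14.5
ee_pos: [0.8174, 0.1767, 0.1741]
eef_rot: [3.14, 0.011, -0.012]
ft_force: [-0.0, -0.1, -1.4]
grip_width: 0.0226
grasp_force: 59.8
```

```bash
python3 d.py .6527 .1755 .1774 .007
```

```text
t 14.5 pos [0.8174 0.1767 0.1741] yaw 0.007 down -1.0 f [-0.  -0.1 -1.4] w 0.022618590490929503 59.75421667098999 j [-0.21  0.78 -0.11  1.32  0.09  1.06 -1.89]
delta tool cm [-16.48   0.    -0.2 ] turn -0.0
```

Emit:
send_rows --steps "-3 0 0 0 2.1; -6 0 0 0 2.1; -9 0 0 0 2.1; -12 0 0 0 2.1; -14 0 -0.1 0 2.1; -15.5 0 -0.1 0 2.1; -16.5 0 -0.1 0 2.1; -16.5 0 -0.1 0 2.1"

```text
time_s: 15.5
ee_pos: [0.6552, 0.1764, 0.18]
eef_rot: [-3.141, -0.011, -0.001]
ft_force: [-0.1, 0.3, -1.4]
grip_width: 0.0222
grasp_force: 59.8
```

```bash
python3 d.py .6475 .1755 .1835 .007; python3 ang.py
```

```text
t 15.5 pos [0.6552 0.1764 0.18  ] yaw 0.0071 down -1.0 f [-0.1  0.3 -1.4] w 0.022219343386292736 59.82473015785217 j [-0.25  0.56 -0.12  1.74  0.09  0.85 -1.97]
delta tool cm [-0.77  0.09 -0.35] turn 0.0001
angle 39.86670108107586 area 874.0 lowest [0.54490654 0.08568269] grasp [0.6552 0.1764 0.199 ] grip 59.82473015785217 0.022219343386292736
```

Emit:
send_rows --steps "-0.8 0 -0.4 0 2.1; -1.6 0 -1.3 0 2.1; -2.4 0 -2.2 0 2.1; -3.3 0 -3.1 0 2.1; -4.3 0 -3.8 0 2.1; -4.3 0 -3.8 0 2.1"

```text
time_s: 16.3
ee_pos: [0.6122, 0.1759, 0.2189]
eef_rot: [-3.141, -0.012, -0.003]
ft_force: [2.1, -0.9, -2.2]
grip_width: 0.0224
grasp_force: 56.2
```

```bash
python3 d.py .5909 .1755 .2307 .007; python3 ang.py
```

```text
t 16.3 pos [0.6122 0.1759 0.2189] yaw 0.0074 down -1.0 f [ 2.1 -0.9 -2.2] w 0.022436950231724644 56.1815482378006 j [-0.26  0.47 -0.13  1.8   0.08  0.87 -1.99]
delta tool cm [-2.13  0.03 -1.19] turn 0.0004
angle 57.45653498464668 area 855.5 lowest [0.54475338 0.09363451] grasp [0.6122 0.1759 0.2379] grip 56.1815482378006 0.022436950231724644
```

Pivoting works: 57° with a 3 N force. Continuing to upright.

Emit:
send_rows --steps "-1.1 0 -0.6 0 2.1; -2.1 0 -1.2 0 2.1; -3.3 0 -1.6 0 2.1; -4.5 0 -2 0 2.1; -5.7 0 -2.3 0 2.1; -6.9 0 -2.4 0 2.1; -7.3 0 -2.4 0 2.1; -7.3 0 -2.4 0 2.1"

```text
time_s: 17.35
ee_pos: [0.5392, 0.1756, 0.2419]
eef_rot: [-3.141, -0.011, -0.001]
ft_force: [2.3, 0.2, -0.6]
grip_width: 0.0221
grasp_force: 51.1
```

```bash
python3 d.py .543 .1755 .2434 .007; python3 ang.py
```

```text
t 17.35 pos [0.5392 0.1756 0.2419] yaw 0.0069 down -1.0 f [ 2.3  0.2 -0.6] w 0.022136103024910626 51.0811311006546 j [-0.28  0.36 -0.14  1.93  0.07  0.86 -2.03]
delta tool cm [ 0.38  0.01 -0.15] turn -0.0001
angle 82.77996950543226 area 738.0 lowest [0.55200234 0.10016959] grasp [0.5392 0.1756 0.2609] grip 51.0811311006546 0.022136103024910626
```

Emit:
send_rows --steps "1 0 0 0 2.1; 2 0 0 0 2.1; 2 0 -2 0 2.1; 2 0 -5 0 2.1; 2 0 -5 0 2.1"

```text
time_s: 18.02
ee_pos: [0.5605, 0.1762, 0.293]
eef_rot: [-3.14, -0.01, -0.004]
ft_force: [-1.0, -0.2, -1.5]
grip_width: 0.0223
grasp_force: 47.1
```

```bash
python3 d.py .478 -.1415 .29 .007; python3 ang.py; python3 - <<'E'
from h import *
s=r.snapshot('side');st=r.state();g=st['ee_pos']+[0,0,.019]
a=s['img'].copy()
p=proj(s,[g+[0,.012,0],g+[0,.012,-.162],g+[.012,.012,-.162],g+[-.012,.012,-.162]]);print(p.round(1))
cv2.imwrite('pics/g5.png',cv2.resize(a[110:310,240:400],None,fx=3,fy=3,interpolation=2)[:,:,::-1])
E
```

```text
t 18.025 pos [0.5605 0.1762 0.293 ] yaw 0.0065 down -1.0 f [-1.  -0.2 -1.5] w 0.022259301146110005 47.118582129478455 j [-0.27  0.33 -0.14  1.83  0.06  0.98 -2.  ]
delta tool cm [-8.45 31.72  0.23] turn -0.0005
angle 82.49909687330285 area 824.5 lowest [0.56626095 0.15129239] grasp [0.5605 0.1762 0.312 ] grip 47.118582129478455 0.022259301146110005
[[286.5 186.4]
 [290.4 253.4]
 [285.4 252.6]
 [295.4 254.3]]
```

View pics/g5.png

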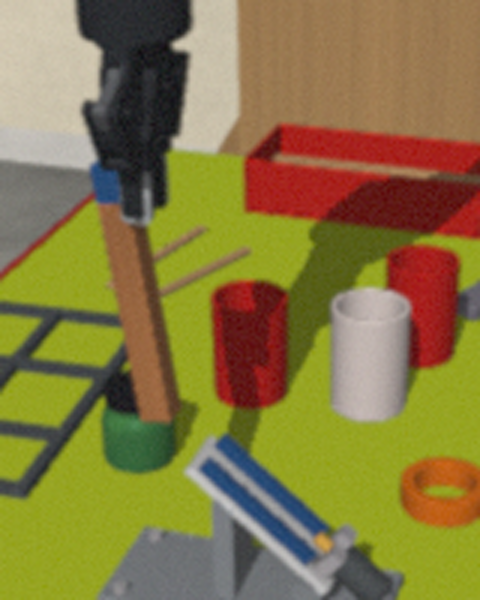

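The blank is practically upright: foot corners at crop (135,415)/(165,422) against a vertical prediction of (136,428)/(166,433). Everything else is undisturbed. Carrying it over the cup.

Emit:
send_rows --steps "0 0 -1.5 0 2.1; -0.5 2 -3 0 2.1; -1.5 6 -3 0 2.1; -2.7 10 -3 0 2.1; -3.8 14 -3 0 2.1; -5 18 -3 0 2.1; -6 22 -3 0 2.1; -7 26 -3 0 2.1; -7.8 29.5 -3 0 2.1; -8.5 31.7 -3 0 2.1"

```text
time_s: 19.38
ee_pos: [0.4747, -0.1455, 0.3224]
eef_rot: [3.141, 0.004, 0.001]
ft_force: [0.3, 0.2, -0.9]
grip_width: 0.0222
grasp_force: 47.1
```

Emit:
send_rows --steps "0 0 0 0 2.1; 0 0 0 0 2.1; 0 0 0 0 2.1"

```text
time_s: 19.75
ee_pos: [0.4766, -0.1408, 0.3217]
eef_rot: [-3.141, -0.014, -0.0]
ft_force: [0.1, -0.5, -0.5]
grip_width: 0.0221
grasp_force: 47.1
```

```bash
python3 d.py .478 -.1415 .165 .007; python3 ang.py
```

```text
t 19.75 pos [ 0.4766 -0.1408  0.3217] yaw 0.0089 down -1.0 f [ 0.1 -0.5 -0.5] w 0.02205845516616362 47.094110548496246 j [ 0.18  0.17  0.02  1.98 -0.    0.99 -1.36]
delta tool cm [ 0.14  0.08 15.67] turn 0.0019
angle 24.84535359182229 area 10745.5 lowest [0.48527089 0.18433597] grasp [ 0.4766 -0.1408  0.3407] grip 47.094110548496246 0.02205845516616362
```

Emit:
send_rows --steps "0.1 0 2 0 2.1; 0.1 0 4 0 2.1; 0.1 0 6 0 2.1; 0.1 0 7.5 0 2.1; 0.1 0 9 0 2.1; 0.1 0 10.5 0 2.1; 0.1 0 12 0 2.1; 0.1 0 12 0 2.1"

```text
time_s: 20.8
ee_pos: [0.4763, -0.1417, 0.2002]
eef_rot: [-3.141, -0.011, 0.004]
ft_force: [0.6, -0.4, -1.9]
grip_width: 0.0226
grasp_force: 47.1
```

```bash
python3 - <<'E'
from h import *
f=lambda i:cv2.resize(i,(390,500),interpolation=2)
s=r.snapshot('side')['img'];t=r.snapshot('top')['img']
cv2.imwrite('pics/g6.png',np.hstack([f(s[130:270,310:420]),f(t[180:320,310:420])])[:,:,::-1])
E
```

```text
(no output)
```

View pics/g6.png

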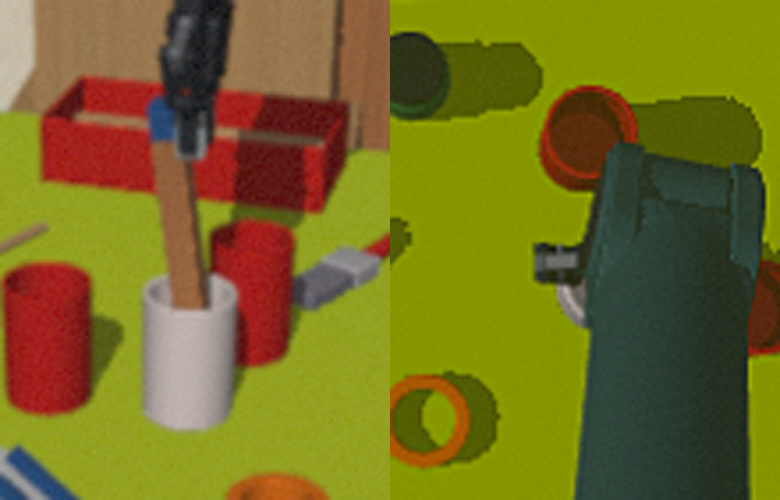

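The blank is in the white cup's mouth ((190,300) left panel), clear of the rim, with the cup upright. Lowering to the bottom by feel.

Emit:
send_rows --steps "0 0 1 0 2.1; 0 0 2 0 2.1; 0 0 3 0 2.1; 0 0 3.8 0 2.1; 0 0 4.3 0 2.1; 0 0 4.3 0 2.1"

```text
time_s: 21.65
ee_pos: [0.4771, -0.1419, 0.1581]
eef_rot: [-3.141, -0.011, 0.001]
ft_force: [-0.2, -0.5, -1.1]
grip_width: 0.0224
grasp_force: 47.1
```

Emit:
send_rows --steps "0 0 0.2 0 2.1; 0 0 0.4 0 2.1; 0 0 0.4 0 2.1"

```text
time_s: 22.02
ee_pos: [0.4773, -0.1419, 0.1545]
eef_rot: [3.142, 0.011, -0.0]
ft_force: [0.7, 0.6, -0.9]
grip_width: 0.0222
grasp_force: 47.1
```

Emit:
send_rows --steps "0 0 0.2 0 2.1; 0 0 0.4 0 2.1; 0 0 0.4 0 2.1"

```text
time_s: 22.4
ee_pos: [0.4771, -0.1419, 0.1503]
eef_rot: [-3.142, -0.011, 0.001]
ft_force: [0.6, 0.1, -0.7]
grip_width: 0.0222
grasp_force: 47.1
```

Emit:
send_rows --steps "0 0 0.2 0 2.1; 0 0 0.3 0 2.1; 0 0 0.3 0 2.1"

```text
time_s: 22.78
ee_pos: [0.4772, -0.1419, 0.1474]
eef_rot: [-3.142, -0.011, 0.0]
ft_force: [-0.1, 0.2, -1.0]
grip_width: 0.0223
grasp_force: 47.1
```

Emit:
send_rows --steps "0 0 0.2 0 2.1; 0 0 0.3 0 2.1; 0 0 0.3 0 2.1"

```text
time_s: 23.15
ee_pos: [0.479, -0.1422, 0.1457]
eef_rot: [3.141, 0.011, 0.005]
ft_force: [0.1, 0.0, 7.0]
grip_width: 0.0221
grasp_force: 46.6
```

Contact with 7 N at the expected height (foot on the 8 mm cup bottom). Releasing and withdrawing.

Emit:
send_rows --steps "0 0 -0.1 0 2.1; 0 0 -0.1 0 2.6; 0 0 -0.1 0 3.5; 0 0 -0.1 0 5; 0 0 -0.1 0 7; 0 0 -0.1 0 7; 0 0 -0.1 0 7; 0 0 -0.1 0 7"

```text
time_s: 24.15
ee_pos: [0.4773, -0.142, 0.1455]
eef_rot: [3.142, 0.011, -0.0]
ft_force: [-0.5, -0.2, -0.9]
grip_width: 0.0699
grasp_force: 0.0
```

Emit:
send_rows --steps "0 0 -1.5 0 7; 0 0 -3 0 7; 0 0 -5 0 7; 0 0 -8 0 7; 0 0 -12 0 7; 0 0 -16 0 7; 0 0 -16 0 7"

```text
time_s: 25.02
ee_pos: [0.4799, -0.1426, 0.3101]
eef_rot: [3.14, 0.01, 0.014]
ft_force: [-0.7, -1.2, 0.3]
grip_width: 0.0702
grasp_force: 0.0
```

Emit:
send_rows --steps "4 4 0 0 7; 8 8 0 0 7; 12 12 0 0 7; 16 16 0 0 7; 18 20 0 0 7; 18 20 0 0 7; 18 20 0 0 7; 18 20 0 0 7"

```text
time_s: 26.02
ee_pos: [0.6584, -0.3388, 0.3055]
eef_rot: [-3.14, -0.014, 0.001]
ft_force: [-0.5, 0.8, -0.5]
grip_width: 0.0697
grasp_force: 0.0
```

```bash
python3 - <<'E'
from h import *
import pickle
s=r.snapshot('side');t=r.snapshot('top')
T=t;S0=pickle.load(open('side0.pkl','rb'));T0=pickle.load(open('top0.pkl','rb'))
h=lambda i:cv2.cvtColor(i['img'],cv2.COLOR_RGB2HSV)
for nm,q in(('side',s),('top',T)):
  k=cv2.inRange(h(q),(100,100,20),(130,255,255))
  for c in cv2.findContours(k,0,2)[0]:
    if cv2.contourArea(c)>15:print(nm,'blue',cv2.boundingRect(c))
for q in(S0,s):
  k=cv2.inRange(h(q),(0,0,110),(180,70,255));m=k*0;m[200:255,345:380]=k[200:255,345:380]
  print('cup',cv2.boundingRect(max(cv2.findContours(m,0,2)[0],key=cv2.contourArea)))
print('expected blue top side',proj(s,[[.478,-.1415,.208],[.478,-.1415,.18]]),'top',proj(t,[[.478,-.1415,.208]]))
for q0,q,(x0,y0,x1,y1) in((S0,s,(180,200,300,400)),(T0,t,(140,180,345,310)),(T0,t,(300,180,350,310))):
  d=np.abs(q0['img'].astype(int)-q['img']).max(2)>60; ys,xs=np.where(d[y0:y1,x0:x1]);print('diff',len(xs), (xs.min()+x0,ys.min()+y0,xs.max()+x0,ys.max()+y0) if len(xs) else '')
f=lambda i:cv2.resize(i,(390,500),interpolation=2)
cv2.imwrite('pics/g7.png',np.hstack([f(s['img'][130:270,310:420]),f(t['img'][180:320,310:420])])[:,:,::-1])
print(r.state()['ee_pos'],r.state()['ft_force'])
E
```

```text
side blue (307, 264, 38, 33)
side blue (312, 256, 37, 32)
side blue (345, 177, 10, 11)
top blue (260, 244, 5, 33)
top blue (247, 244, 5, 33)
top blue (369, 236, 10, 10)
cup (351, 206, 26, 44)
cup (351, 206, 26, 44)
expected blue top side [[363.87286433 178.05699267]
 [363.63423657 187.68880099]] top [[374.45455085 255.88215336]]
diff 337 (np.int64(277), np.int64(227), np.int64(299), np.int64(255))
diff 927 (np.int64(245), np.int64(213), np.int64(338), np.int64(277))
diff 465 (np.int64(300), np.int64(218), np.int64(338), np.int64(267))
[ 0.6585455  -0.33913941  0.30587664] [-0.37370427 -0.7548325  -0.24933841]
```

```bash
python3 - <<'E'
from h import *
s=r.snapshot('side');t=r.snapshot('top')
p,e=two(s,(349.5,182),t,(373.5,240.5));print('blue centre',p,e)
v=p-[.478,-.1415,.008];print('lean <=~',np.degrees(np.arctan2(np.hypot(*v[:2]),v[2])), 'time',r.state()['time_s'])
E
```

```text
blue centre [ 0.51839587 -0.14158602  0.19169136] 0.0008378924452332917
lean <=~ 12.402616745366483 time 26.225
```

The blue end is up at z = 0.192 m, which puts the foot on the cup bottom. The blank rests against the rim with about a 12° lean, the cup has not moved, and the gripper is clear. Handing in.

```bash
python3 -c "
from workcell import r
print(r.finish_job())"
```

```text
the job is handed in; nothing more can be done
None
```

The job is handed in at about 26 s of the 51 s allowed: the blank was pressed hard against the stop for over two seconds, then lowered foot down to the bottom of the white cup, where it leans about 12° against the rim; the cup has not moved and I saw nothing else disturbed.

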